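# Take the flushing plug out of the water coupling

## Robot

A 6-joint arm with a two-finger parallel gripper is mounted at the origin on the work surface. World frame = base frame: x ahead of the robot, y to its left, z up, the work surface at z = 0. Lengths are in m, angles in rad, forces in N, time in s.
With the tool pointing down it reaches from about 0.35 to 0.775 m from the base axis. Payload 7.3 kg.
Tool frame: the origin (TCP) lies at the centre of the arm's flange, where the gripper is bolted on; the fingertips stand 178 mm ahead of it and the grasp point (between the pads) lies 159 mm ahead of it (tip_extent is the distance from the TCP to the fingertips, in m); z points along the fingers, y is the line along which they close (so a half turn about z gives the same grasp; the last joint's range is limited). The gripper opens to 92 mm and grips with 3 to 60 N. Pads are 19 mm wide; open, the fingers measure 130 mm over their backs; the gripper's body (75 mm by 190 mm) begins 47 mm behind the grasp point.
Start: joints at [-1.368, 0.342, 1.524, -0, 1.275, -0.146], TCP at [0.179, -0.493, 0.405] pointing down, gripper open.
Joint ranges: [-2.53, 2.53], [-0.77, 2.02], [0.04, 2.7], [-1, 4.14], [0.28, 2.66], [-3.11, 3.11]. Speed limits (rad/s): [2.57, 2.57, 3.14, 3.14, 3.14, 3.14].

## Interface

Orientations are given as [roll, pitch, yaw] about the fixed x, y, z axes, in that order (R = Rz(yaw) Ry(pitch) Rx(roll)).
In Python, from cell import * gives the robot as it stands.
- The arm moves only by the tool arm_command, never from a script. Its arguments are lists of equal length, an entry for each row: "xyz": the shift along the world's x, y, z in mm, a list of three; "spin": the turn about the world's z in degrees. In form: {"xyz": [[tx, ty, tz], ...], "spin": [spin, ...]}. A call has 1 to 20 rows; each row shifts and turns the commanded pose from where the row before left it; what a row does not reach is not made up. A row lasts 1/10 s, in which the tool goes at most 50 mm and 8.59 degrees, less where a joint would pass 70% of its speed; a pose out of reach is approached as far as the arm can. A call with a gripper value outside its range is refused whole. "jaw" is the opening, from -1 (shut) to 1 (fully open), set as the call begins (left out, the last holds). The fingers move at their own pace and stop on an object; "squeeze" is the grip in N (left out, the last holds). Time passes only in rows, so rows that do not move let the fingers close. It gives the time, the measured TCP pose, the force, the opening and the grip force at its end, in the units of the state.
- observe(): the state, without advancing time (a new reading comes with each control period).
- read_camera(name): name is "side" or "top" or "wrist"; returns a dict with "img" (420x560x3 uint8, red, green, blue), "depth" (420x560 float32, m along the optical axis (not along the pixel's ray), 0 where there is no reading), "fx", "fy", "cx", "cy" (pixels), "dist_coeffs" ([k1, k2, p1, p2, k3] as OpenCV has them; the pictures are not rectified), "world_from_camera" (4x4, takes a point from camera to world coordinates). Camera axes: x right, y up, looking along -z (the intrinsics and any distortion apply to the point x, -y, -z); pixel columns grow to the right and rows downward; lengths in m; the calibration is good to about 2 mm. A picture is of the moment at which its call begins.
- hand_in(): hands the job in; it is judged then, once.
The state is a dict: "time": time; "qpos": joint angles; "qvel": joint speeds; "joint_efforts": joint torques, N m; "tool_pos": TCP position; "tool_rot": TCP orientation; "contact_force": force on the tool from outside, world axes, zero at the start; "torque": the same for the moment, N m; "opening": finger opening in m; "grip_force": force on a finger pad.
Only numpy, scipy, OpenCV 4.12 (cv2) and the standard library are available. Lean on these libraries where they do the work, as an engineer would, in place of code of your own. Each camera call takes 0.05 s, during which the arm holds its last target. There are 200 camera calls.

## Task

Gently push the blue sprung sleeve of the water coupling down, only as far as it takes to free the orange plug, then pull the plug straight up and out so that the sleeve snaps back up. Park the plug gently, upright in the hole of the white block, all the way down, let go of it, and leave the syrup bottle, the tub and the mug where they stand.

Things in the scene. Friction and masses are not known exactly. Their poses are not given: they have to be found in the camera images.
- station: Aluminium water manifold fixed to the counter, 110 x 80 x 40 mm, carrying one upright quick coupling at its middle. Origin: underside of the manifold, on the coupling's vertical axis; z up. Do not press or push the fitting with more than 22 N, nor haul at the locked plug with more than 50 N.
- coupling_mouth (a point): Top centre of the fixed brass coupling body, 74 mm above the counter (body 30 mm across, bore 22 mm; two hidden jaws in it lock the plug). The blue sleeve's flange surrounds it: flat top, 54 mm outside, 34 mm inside diameter, 7 mm thick. At rest the flange top is 88 to 108 mm above the counter: it differs from coupling to coupling and is not measured; feel for it.
- sleeve (a joint): How far the blue sleeve is pushed down from its own rest height, in m: 0 = fully up (locked), 0.0115 = hard stop. A spring resists with 6 N, rising by 0.6 N per mm to 13 N. The jaws let go somewhere between 6.5 and 10.5 mm, differing from coupling to coupling; short of that the sleeve springs back and the plug stays locked, however hard it is pulled.
- plug: Loose steel plug (nipple), orange round grip with black rings, 0.12 kg, 80 mm long, upright in the coupling. Origin: centre of its lower end, locked at 48 mm above the counter; z along it to the grip. Diameters from below: nose 20 mm to height 10 (first 3 mm: 16), groove 9 to 22, stem 20 to 32, grip 22 to 80. When the jaws let go, a spring under it lifts it 9 mm.
- plug_grip (a point): Point on the plug's axis in the middle of its orange grip, 56 mm from its lower end. Locked, the plug's top is 128 mm above the counter, 20 to 40 mm above the flange. Once let go, the jaws rub on its nose (a few N), holding the sleeve down (it rises at most 2 mm) until the plug is drawn some 17 mm above its locked place; then the sleeve snaps up.
- rack: White plastic parking block fixed to the counter, 80 x 80 x 36 mm. Origin: centre of its underside. In the middle of its top is one round upright hole, 25 mm diameter, 26 mm deep (floor 10 mm above the counter).
- rack_hole0 (a point): Centre of the mouth of the parking hole, at the block's top face, 36 mm above the counter.
- syrup: Amber syrup bottle with a white pump, 64 mm diameter, 195 mm tall, loose. Origin: centre of its underside.
- tub: Clear tub with a violet lid, 94 mm diameter, 79 mm tall, loose. Origin: centre of its underside.
- cup: White mug, 70 mm diameter, 80 mm tall, loose. Origin: centre of its underside.
Not all that is in view belongs to the job. Of the things like the rack, leave any that is green; of the rest the larger one is meant. Leave any turquoise look-alike of the station alone.

How it is judged:
By the outcome, as a careful person would: the job done as asked, in the order asked, and still so for the second after the job is handed in, with the robot touching nothing.
It also fails if it takes over 54 s, if anything falls off the work surface, if the arm or the gripper's body presses on something with over 40 N, if the wrist force passes 120 N, or if a joint passes its speed limit or range.

## Working session

There is one attempt and no reset: what is moved stays moved. The work goes in short steps, Python scripts to look and compute and a tool call to move; the robot and the scene stay as the last step left them, time stands still between calls to the robot, and variables do not carry over. Pictures are saved under pics/ and viewed, at most 10 in all, crops included, and the job is handed in when it is done.

Besides the shell and the picture viewer there is one more tool, called after "Call:" by a JSON object that holds its "method" and its "body". arm_command: Moves the arm, as the interface text tells. Its arguments: {"type":"object","properties":{"xyz":{"type":"array","items":{"type":"array","items":{"type":"number"}}},"spin":{"type":"array","items":{"type":"number"}},"jaw":{"type":"number"},"squeeze":{"type":"number"}},"required":["xyz","spin"]}

```bash
mkdir -p pics
cat > h.py <<'E'
from cell import *
import numpy as np, cv2
def grab(n,save=None):
    c=read_camera(n)
    if save: cv2.imwrite('pics/'+save,c['img'][:,:,::-1])
    return c
def px(c,u,v,d=None,z=None):
    K=np.array([[c['fx'],0,c['cx']],[0,c['fy'],c['cy']],[0,0,1]])
    p=cv2.undistortPoints(np.array([[[u,v]]],float),K,np.array(c['dist_coeffs'],float))[0,0]
    r=np.array([p[0],-p[1],-1.]); T=np.array(c['world_from_camera'])
    if z is not None:
        w=T[:3,:3]@r; return T[:3,3]+w*(z-T[2,3])/w[2]
    if d is None: 
        a=c['depth'][int(v)-1:int(v)+2,int(u)-1:int(u)+2]; a=a[a>0]; d=np.median(a) if len(a) else np.nan
    return T[:3,:3]@(r*d)+T[:3,3]
E
python3 - <<'E'
from h import *
import pickle
for n in('top','side'):
    c=grab(n,n+'0.png'); pickle.dump(c,open(n+'.pkl','wb')); print(n,c['fx'],np.round(c['world_from_camera'],3).tolist())
s=observe();print(s)
E
```

```text
top 392.4733738514167 [[0.035, 0.976, -0.213, 0.366], [-0.999, 0.035, -0.004, -0.001], [0.003, 0.213, 0.977, 1.129], [0.0, 0.0, 0.0, 1.0]]
side 466.0979760871743 [[-0.991, 0.069, -0.118, 0.44], [-0.135, -0.642, 0.755, 0.983], [-0.024, 0.764, 0.645, 0.949], [0.0, 0.0, 0.0, 1.0]]
{'time': 0.1, 'qpos': array([-1.36794751e+00,  3.42649165e-01,  1.52487697e+00, -1.62833901e-05,
        1.27541118e+00, -1.46038119e-01]), 'qvel': array([-0.00090231, -0.00252512, -0.00184245, -0.00178718, -0.00024671,
       -0.00061693]), 'joint_efforts': array([ 1.51098975e-03, -4.32004559e+01, -2.44694638e+01,  7.19193695e-02,
        5.25570440e-02, -5.85869043e-05]), 'tool_pos': array([ 0.17945002, -0.49326219,  0.40413186]), 'tool_rot': array([-3.14026004e+00, -1.80268388e-04,  3.48891568e-01]), 'contact_force': array([-0.33796271, -0.17394286,  0.05153814]), 'torque': array([ 0.02193583, -0.01050718, -0.00310394]), 'grip_force': 0.0, 'opening': 0.09212199358831347}
```

View pics/top0.png

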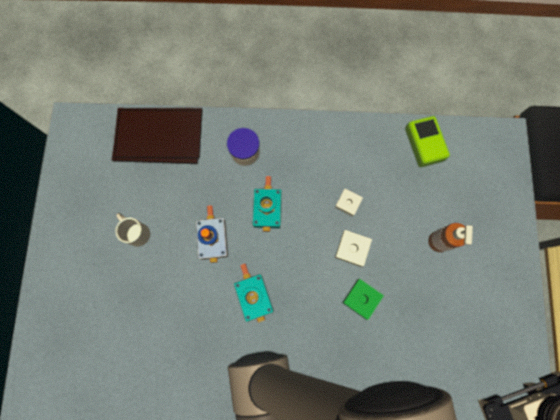

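View pics/side0.png

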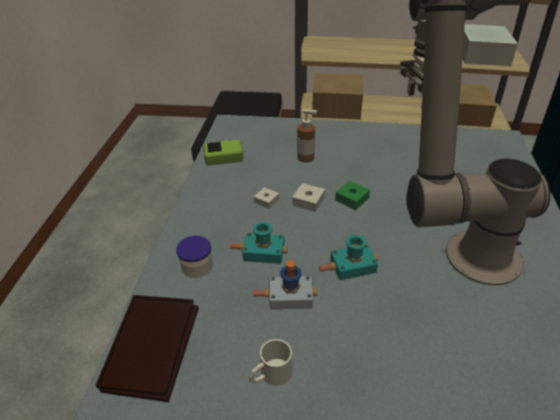

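Top view candidates:
- Station: aluminium with blue sleeve and orange plug at (209,237), the one I want. The turquoise look-alikes at (267,205) and (254,295) are left alone.
- Rack: large white block at (353,247), the one I want. The small white one at (349,201) and the green one at (363,298) are left alone.

Next I check these in a close crop and measure them.

Run:
```python
from h import *
import pickle
c=pickle.load(open('top.pkl','rb')); im=c['img'][:,:,::-1]
a=cv2.resize(im[200:275,170:240],None,fx=8,fy=8,interpolation=cv2.INTER_CUBIC)[:600,:390*2]
b=cv2.resize(im[215:275,325:385],None,fx=4,fy=4,interpolation=cv2.INTER_CUBIC)
o=np.zeros((600,800,3),np.uint8); o[:600,:560]=a; o[:240,560:800]=b
cv2.imwrite('pics/crop.png',o)
for n,u,v in [('plug',205,233),('rack',353,248),('rackc',345,240),('tub',243,140),('cup',130,230)]: print(n,px(c,u,v).round(4))
s=pickle.load(open('side.pkl','rb')); im=s['img'][:,:,::-1]
o=np.zeros((600,800,3),np.uint8); o[:480,:480]=cv2.resize(im[250:310,260:320],None,fx=8,fy=8,interpolation=cv2.INTER_CUBIC)
o[:320,480:]=cv2.resize(im[175:215,290:330],None,fx=8,fy=8,interpolation=cv2.INTER_CUBIC)
cv2.imwrite('pics/crops.png',o)
```

```text
plug [0.5277 0.2035 0.1276]
rack [ 0.5184 -0.2     0.0108]
rackc [ 0.5369 -0.1731  0.0356]
tub [0.809  0.1261 0.0775]
cup [0.5484 0.4485 0.0045]
```

View pics/crop.png

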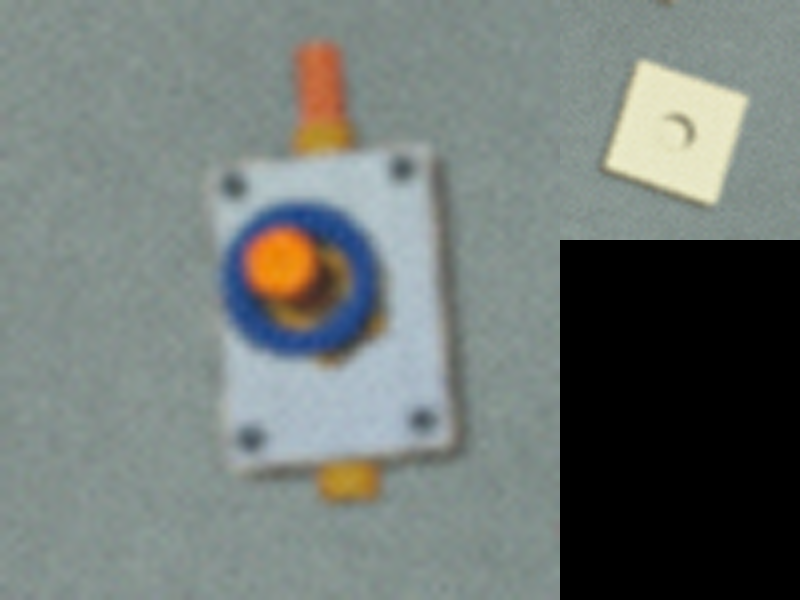

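View pics/crops.png

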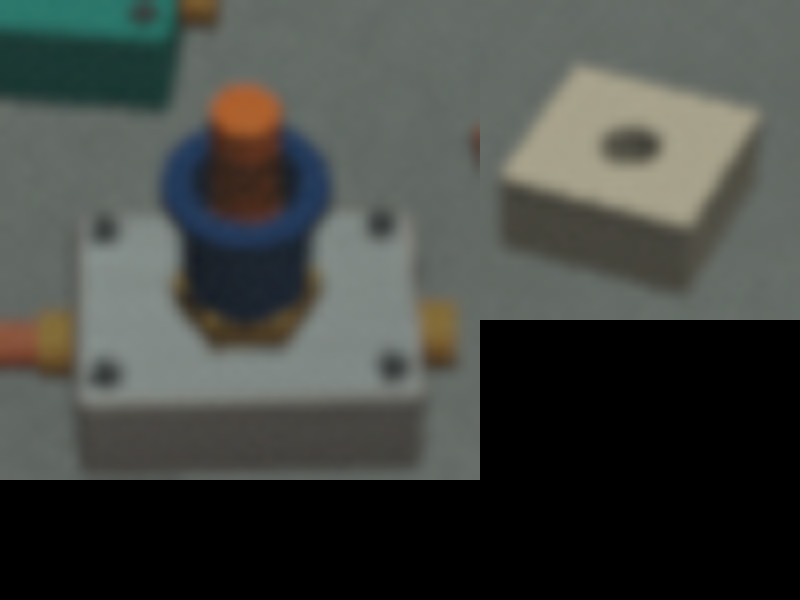

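Crops confirm the aluminium station with blue flange and plug (plug top at top ≈(205,233), side ≈(291,264)), and the plain large white block with its hole at top ≈(354,248), side ≈(309,193).

Run:
```python
from h import *
import pickle
t=pickle.load(open('top.pkl','rb'));s=pickle.load(open('side.pkl','rb'))
for n,c,u,v,z in [('plug t',t,205.2-.4,232.9-.4,.128),('plug s',s,290.7-.4,263.7-.4,.128),('rack t',t,353.9,247.9,.036),('rack s',s,308.8,192.8,.036),('flange s',s,260+246/8-.4,250+190/8,.098),('flange t',t,170+300/8-.4,200+278/8-.4,.098)]:
    print(n,px(c,u,v,z=z).round(4))
# flange height from depth, side
for u,v in [(285,269),(297,269),(291,280.),(283,274)]: print(px(s,u,v).round(4))
for u,v in [(216,235),(200,240),(210,227)]: print(px(t,u,v).round(4))
```

```text
plug t [0.5289 0.204  0.128 ]
plug s [0.5315 0.204  0.128 ]
rack t [ 0.5153 -0.1981  0.036 ]
rack s [ 0.5177 -0.1979  0.036 ]
flange s [0.5307 0.2107 0.098 ]
flange t [0.5291 0.2037 0.098 ]
[0.5458 0.1953 0.0968]
[0.5163 0.1907 0.0955]
[0.5271 0.2282 0.0952]
[0.5487 0.2121 0.0964]
[0.5284 0.1801 0.0967]
[0.5134 0.2216 0.097 ]
[0.5494 0.1977 0.0967]
```

Call:
{"method": "arm_command", "body": {"xyz": [[17.5, 35, 0], [17.5, 35, 0], [17.5, 35, 0], [17.5, 35, 0], [17.5, 35, 0], [17.5, 35, 0], [17.5, 35, 0], [17.5, 35, 0], [17.5, 35, 0], [17.5, 35, 0], [17.5, 35, 0], [17.5, 35, 0], [17.5, 35, 0], [17.5, 35, 0], [17.5, 35, 0], [17.5, 35, 0], [17.5, 35, 0], [17.5, 35, 0], [17.5, 35, 0], [17.5, 32, 0]], "spin": [0, 0, 0, 0, 0, 0, 0, 0, 0, 0, 0, 0, 0, 0, 0, 0, 0, 0, 0, 0], "jaw": -0.17}}

```text
time: 2.1
tool_pos: [0.5298, 0.2054, 0.4043]
tool_rot: [-3.142, 0.001, 0.349]
contact_force: [0.6, -0.2, -0.1]
opening: 0.0384
grip_force: 0.0
```

Run:
```python
from h import *
c=grab('wrist','w1.png'); s=observe(); print(s['time'],s['tool_pos'],s['tool_rot'],s['opening'],s['qpos'])
im=c['img'].astype(int); m=(im[:,:,0]>150)&(im[:,:,1]<140)&(im[:,:,2]<90); ys,xs=np.nonzero(m); print(len(xs),xs.mean() if len(xs) else 0,ys.mean() if len(xs) else 0)
import pickle; pickle.dump(c,open('w1.pkl','wb'))
```

```text
2.15 [0.53139602 0.20892451 0.40386081] [-3.13936574e+00 -1.82043678e-03  3.51184984e-01] 0.038271212475342584 [0.23979449 0.42690457 1.39602362 0.00249534 1.31710361 1.45877941]
1198 353.7320534223706 141.48080133555928
```

View pics/w1.png

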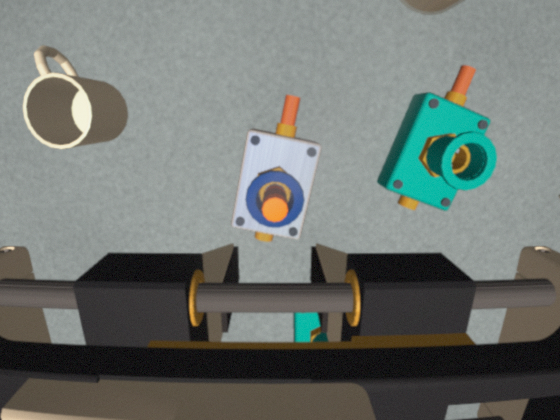

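The wrist view shows the plug top at (275,208), with the fingers at rows 250–350. I let the arm settle and measure again.

Run:
```python
from h import *
for i in range(2):
    c=grab('wrist'); s=observe(); print(s['time'],s['tool_pos'],s['tool_rot'][2],np.abs(s['qvel']).max())
im=c['img'].astype(int); m=(im[:,:,0]>200)&(im[:,:,1]>80)&(im[:,:,2]<110)&(im[:,:,0]-im[:,:,1]>70); m[:180]=0;m[225:]=0;m[:,:250]=0;m[:,300:]=0; ys,xs=np.nonzero(m); u,v=(xs.min()+xs.max())/2,(ys.min()+ys.max())/2
print(len(xs),xs.min(),xs.max(),ys.min(),ys.max(),u,v); print(px(c,u,v,z=.128),px(c,u,v))
```

```text
2.2 [0.5304137  0.20682387 0.40361735] 0.3522576127214623 0.0798670376761536
2.25 [0.52970036 0.20516267 0.40360329] 0.3515626395953644 0.04722354008494779
475 264 288 199 222 276.0 210.5
[0.53214865 0.20723061 0.128     ] [0.5323955  0.207327   0.12891428]
```

Call:
{"method": "arm_command", "body": {"xyz": [[1.5, 1, -25], [0, 0, -25], [0, 0, -25], [0, 0, -20], [0, 0, -15], [0, 0, -8], [0, 0, 0], [0, 0, 0]], "spin": [0, 0, 0, 0, 0, 0, 0, 0]}}

```text
time: 3.05
tool_pos: [0.5311, 0.2042, 0.2874]
tool_rot: [3.141, -0.001, 0.348]
contact_force: [1.3, -1.5, -0.1]
opening: 0.0379
grip_force: 0.0
```

Run:
```python
from h import *
c=grab('wrist','w2.png'); s=observe(); print(s['time'],s['tool_pos'],s['contact_force'],s['opening'])
im=c['img'].astype(int); m=(im[:,:,0]>180)&(im[:,:,1]>60)&(im[:,:,2]<110)&(im[:,:,0]-im[:,:,1]>70)
n,l,st,ce=cv2.connectedComponentsWithStats(m.astype(np.uint8)); print(st[st[:,4]>150],ce[st[:,4]>150])
```

```text
3.1 [0.53116739 0.20436605 0.28770821] [-0.70318688  0.27460814 -0.79203437] 0.03812907565948982
[[     0      0    560    420 232989]
 [   532     47     28     41    558]
 [   282     86     27     45    796]
 [   250    259     44     24    857]] [[278.83778204 209.95656877]
 [546.33512545  66.96953405]
 [295.01633166 108.23115578]
 [271.38389732 272.23803967]]
```

View pics/w2.png

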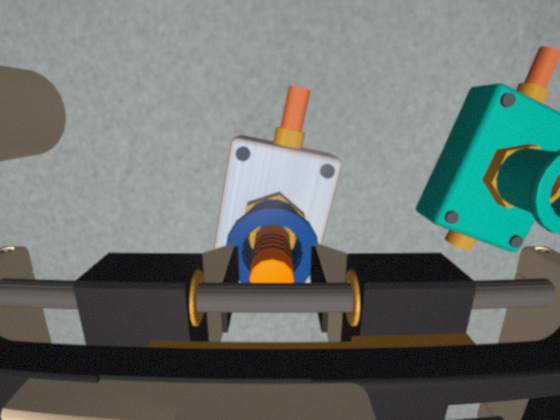

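Tips are about 13 mm above the flange, and the plug sits ~2 mm image-left of the finger centre. I correct that and descend to feel for the flange.

Call:
{"method": "arm_command", "body": {"xyz": [[-0.5, 1.5, -4], [0, 0, -4], [0, 0, -2], [0, 0, 0], [0, 0, 0]], "spin": [0, 0, 0, 0, 0]}}

```text
time: 3.6
tool_pos: [0.5304, 0.2062, 0.2767]
tool_rot: [3.142, 0.0, 0.349]
contact_force: [0.9, 0.4, 0.1]
opening: 0.0379
grip_force: 0.0
```

Call:
{"method": "arm_command", "body": {"xyz": [[0, 0, -1], [0, 0, 0]], "spin": [0, 0]}}

```text
time: 3.8
tool_pos: [0.5304, 0.2061, 0.2757]
tool_rot: [3.141, 0.0, 0.349]
contact_force: [0.3, 1.3, -0.3]
opening: 0.0381
grip_force: 0.0
```

Call:
{"method": "arm_command", "body": {"xyz": [[0, 0, -1], [0, 0, 0]], "spin": [0, 0]}}

```text
time: 4.0
tool_pos: [0.5306, 0.2061, 0.275]
tool_rot: [3.141, -0.001, 0.349]
contact_force: [-0.5, -0.4, 2.8]
opening: 0.0382
grip_force: 1.1
```

Call:
{"method": "arm_command", "body": {"xyz": [[0, 0, -1], [0, 0, 0]], "spin": [0, 0]}}

```text
time: 4.2
tool_pos: [0.5306, 0.2062, 0.2744]
tool_rot: [3.141, -0.001, 0.349]
contact_force: [-1.6, -0.2, 5.9]
opening: 0.0377
grip_force: 3.1
```

```bash
cat > chk.py <<'E'
from h import *
import sys
c=grab('side',sys.argv[1] if len(sys.argv)>1 else None); s=observe()
im=c['img'].astype(int)[225:310,265:320]; m=(im[:,:,0]>130)&(im[:,:,0]-im[:,:,1]>60)&(im[:,:,0]-im[:,:,2]>80)
m=m.astype(np.uint8); n,l,st,ce=cv2.connectedComponentsWithStats(m)
print(s['time'],s['tool_pos'][2],s['contact_force'].round(1),[(a[0]+265,a[1]+225,a[2],a[3],a[4]) for a in st[1:] if a[4]>8])
w=grab('wrist'); im=w['img'].astype(int); m=(im[:,:,0]>180)&(im[:,:,1]>60)&(im[:,:,2]<110)&(im[:,:,0]-im[:,:,1]>70); m[:240]=0
n,l,st,ce=cv2.connectedComponentsWithStats(m.astype(np.uint8)); print('wrist',[a.tolist() for a in st[1:] if a[4]>60])
E
python3 chk.py s1.png
```

```text
4.25 0.274509206666229 [-1.   0.1  6.1] []
wrist [[257, 272, 38, 11, 301]]
```

Call:
{"method": "arm_command", "body": {"xyz": [[0, 0, -1], [0, 0, -1], [0, 0, -1], [0, 0, 0], [0, 0, 0]], "spin": [0, 0, 0, 0, 0]}}

```text
time: 4.8
tool_pos: [0.5306, 0.2062, 0.2718]
tool_rot: [3.141, -0.002, 0.349]
contact_force: [-1.8, -1.2, 7.3]
opening: 0.038
grip_force: 3.9
```

```bash
python3 chk.py
```

```text
4.85 0.271810749334331 [-0.7 -0.4  7.2] []
wrist [[260, 275, 32, 8, 184], [262, 312, 28, 6, 123]]
```

Call:
{"method": "arm_command", "body": {"xyz": [[0, 0, -1], [0, 0, -1], [0, 0, -1], [0, 0, -0.5], [0, 0, 0], [0, 0, 0]], "spin": [0, 0, 0, 0, 0, 0]}}

```text
time: 5.5
tool_pos: [0.5307, 0.2062, 0.2686]
tool_rot: [3.141, -0.002, 0.349]
contact_force: [-1.8, -0.3, 9.4]
opening: 0.0383
grip_force: 4.9
```

```bash
python3 chk.py
```

```text
5.55 0.2686391394070952 [-1.9 -0.6  9.9] []
wrist [[265, 279, 21, 4, 62], [257, 312, 39, 11, 291]]
```

Call:
{"method": "arm_command", "body": {"xyz": [[0, 0, -0.5], [0, 0, 0]], "spin": [0, 0]}}

```text
time: 5.8
tool_pos: [0.5307, 0.2062, 0.2681]
tool_rot: [3.141, -0.002, 0.349]
contact_force: [-2.5, -0.8, 10.0]
opening: 0.0386
grip_force: 5.0
```

```bash
python3 chk.py w3.png
```

```text
5.85 0.26815080489426263 [-1.2 -0.2 10.8] []
wrist [[256, 312, 40, 11, 315]]
```

Call:
{"method": "arm_command", "body": {"xyz": [[0, 0, -0.5], [0, 0, 0]], "spin": [0, 0]}}

```text
time: 6.1
tool_pos: [0.5307, 0.2062, 0.2677]
tool_rot: [3.141, -0.002, 0.349]
contact_force: [-2.1, -0.8, 10.3]
opening: 0.0376
grip_force: 5.2
```

```bash
python3 chk.py
```

```text
6.15 0.2676709614781631 [-2.3 -0.2  9.9] []
wrist [[256, 312, 41, 12, 341]]
```

Call:
{"method": "arm_command", "body": {"xyz": [[0, 0, -0.5], [0, 0, 0]], "spin": [0, 0]}}

```text
time: 6.4
tool_pos: [0.5307, 0.2062, 0.2671]
tool_rot: [3.141, -0.002, 0.349]
contact_force: [-2.4, 0.2, 9.8]
opening: 0.0382
grip_force: 5.0
```

```bash
python3 chk.py
```

```text
6.45 0.26715669399308933 [-2.2 -0.5  9.6] []
wrist [[260, 273, 36, 10, 255], [262, 312, 31, 7, 151]]
```

Call:
{"method": "arm_command", "body": {"xyz": [[0, 0, -0.5], [0, 0, 0]], "spin": [0, 0]}}

```text
time: 6.7
tool_pos: [0.5307, 0.2062, 0.2667]
tool_rot: [3.141, -0.002, 0.349]
contact_force: [-1.6, -1.3, 9.5]
opening: 0.0381
grip_force: 5.3
```

```bash
python3 chk.py
```

```text
6.75 0.2667414021152173 [-3.  -0.4 10.9] []
wrist [[260, 274, 36, 9, 239], [262, 312, 32, 8, 181]]
```

The wrist view shows the plug jumped up between TCP z 0.2677 and 0.2672, so it seems free. I stop pushing and back off: the force should vanish if the jaws are holding the sleeve.

Call:
{"method": "arm_command", "body": {"xyz": [[0, 0, 1], [0, 0, 1], [0, 0, 1], [0, 0, 1], [0, 0, 0], [0, 0, 0]], "spin": [0, 0, 0, 0, 0, 0]}}

```text
time: 7.4
tool_pos: [0.5306, 0.2062, 0.27]
tool_rot: [3.141, -0.001, 0.349]
contact_force: [-1.7, -0.5, 4.3]
opening: 0.038
grip_force: 2.7
```

Run:
```python
from h import *
c=grab('wrist'); s=observe(); print(s['tool_pos'],s['contact_force'])
o=cv2.resize(c['img'][190:340,180:370,::-1],None,fx=4,fy=4); cv2.imwrite('pics/w4.png',o)
```

```text
[0.53060111 0.20615632 0.26996093] [-1.10217619 -0.30473025  5.5777691 ]
```

View pics/w4.png

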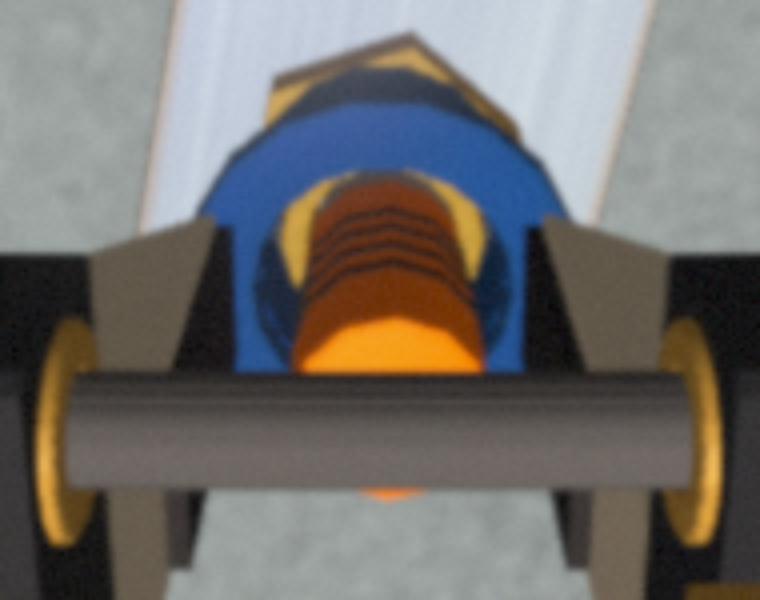

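Call:
{"method": "arm_command", "body": {"xyz": [[0, 0, 1], [0, 0, 1], [0, 0, 0], [0, 0, 0]], "spin": [0, 0, 0, 0]}}

```text
time: 7.85
tool_pos: [0.5306, 0.2061, 0.2713]
tool_rot: [3.141, -0.0, 0.349]
contact_force: [0.4, 0.2, 4.0]
opening: 0.0379
grip_force: 1.6
```

```bash
python3 chk.py
```

```text
7.9 0.27131590905211406 [ 0.4 -0.2  3.4] []
wrist [[255, 267, 46, 16, 530]]
```

Force dropped below the 6 N spring minimum, so the sleeve is held by the jaws and the plug is free. I clear the flange and grip the plug.

Call:
{"method": "arm_command", "body": {"xyz": [[0, 0, 1], [0, 0, 1], [0, 0, 1], [0, 0, 0]], "spin": [0, 0, 0, 0]}}

```text
time: 8.35
tool_pos: [0.5303, 0.2061, 0.2742]
tool_rot: [3.142, 0.0, 0.349]
contact_force: [-0.4, 0.2, 6.8]
opening: 0.0379
grip_force: 3.0
```

Call:
{"method": "arm_command", "body": {"xyz": [[0, 0, 0], [0, 0, 0], [0, 0, 0], [0, 0, 0], [0, 0, 0]], "spin": [0, 0, 0, 0, 0], "jaw": -1, "squeeze": 20}}

```text
time: 8.85
tool_pos: [0.5305, 0.2064, 0.2747]
tool_rot: [-3.141, -0.001, 0.349]
contact_force: [-1.0, 2.5, 5.8]
opening: 0.0217
grip_force: 20.3
```

```bash
python3 chk.py
python3 - <<'E'
from h import *
c=grab('side'); cv2.imwrite('pics/s2.png',cv2.resize(c['img'][210:330,220:360,::-1],None,fx=5,fy=5,interpolation=cv2.INTER_CUBIC))
w=grab('wrist'); o=cv2.resize(w['img'][190:340,180:370,::-1],None,fx=4,fy=4); cv2.imwrite('pics/w5.png',o)
E
```

```text
8.9 0.27476907473535306 [-0.5  2.1  5.4] []
wrist [[254, 271, 41, 12, 344]]
```

View pics/w5.png

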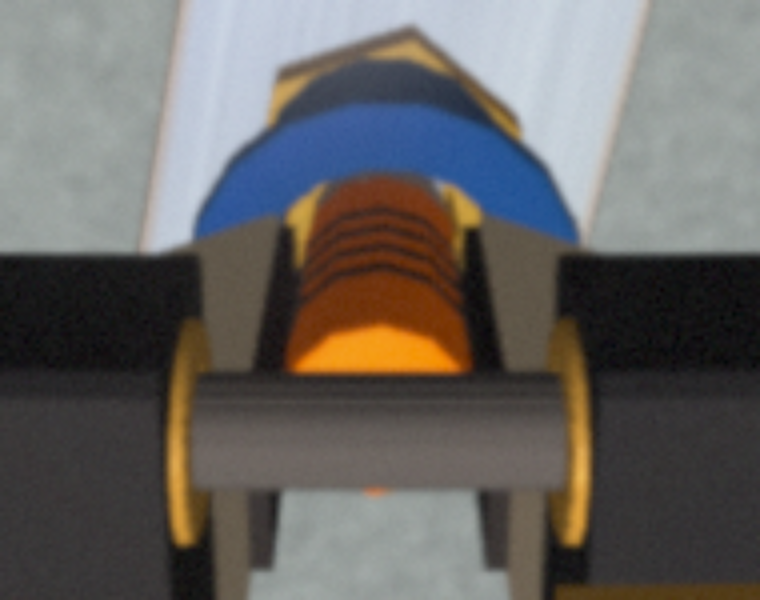

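```bash
cat > wz.py <<'E'
from h import *
w=grab('wrist'); s=observe(); print(s['time'],s['tool_pos'],s['contact_force'].round(1),s['opening'],s['grip_force'])
for u in (273,):
    for v in range(222,322,4):
        print(v,w['img'][v,u],px(w,u,v).round(4))
print('flange',[px(w,u,v).round(4) for u,v in((250,222),(300,222),(275,222))])
E
python3 wz.py
```

```text
9.1 [0.53052994 0.20636985 0.27474553] [-1.2  2.9  5.3] 0.021787801632242716 20.28881995331176
222 [ 61  95 155] [0.5528 0.2164 0.0975]
226 [ 53  90 151] [0.5508 0.2156 0.0975]
230 [ 49  87 147] [0.5488 0.2149 0.0974]
234 [91 63 55] [0.5413 0.2122 0.0817]
238 [115  58  34] [0.5417 0.2123 0.0892]
242 [71 45 37] [0.542  0.2124 0.096 ]
246 [77 42 26] [0.5418 0.2123 0.1009]
250 [92 44 22] [0.5417 0.2123 0.1058]
254 [105  49  18] [0.5419 0.2123 0.1113]
258 [96 48 24] [0.5418 0.2123 0.1155]
262 [114  56  15] [0.5416 0.2122 0.1194]
266 [114  50  10] [0.5416 0.2122 0.1236]
270 [135  63   2] [0.5415 0.2121 0.1274]
274 [246 153  23] [0.5405 0.2118 0.1291]
278 [246 157  26] [0.5386 0.2111 0.1288]
282 [212 124  32] [0.5369 0.2105 0.1291]
286 [55 51 50] [0.5605 0.2189 0.1774]
290 [71 68 65] [0.5601 0.2187 0.1787]
294 [85 78 75] [0.5596 0.2186 0.18  ]
298 [102  96  91] [0.5588 0.2182 0.1804]
302 [109 102  97] [0.558  0.2179 0.181 ]
306 [111 103  99] [0.5568 0.2175 0.181 ]
310 [110 101  95] [0.5556 0.2171 0.1808]
314 [170 153 139] [4.407e-01 1.759e-01 4.000e-04]
318 [161 168 165] [0.4369 0.1745 0.0008]
flange [array([0.5485, 0.2273, 0.0966]), array([0.5574, 0.2033, 0.0969]), array([0.5532, 0.2154, 0.0975])]
```

The depth reading puts the plug top at 0.129 and the flange at rest at 0.097, so the plug is still locked and my colour cue was misleading. I re-open and press again, watching the plug-top depth instead.

Call:
{"method": "arm_command", "body": {"xyz": [[0, 0, 0], [0, 0, 0], [0, 0, -1], [0, 0, -1], [0, 0, -1], [0, 0, -1], [0, 0, -1], [0, 0, -1], [0, 0, -1], [0, 0, 0], [0, 0, 0]], "spin": [0, 0, 0, 0, 0, 0, 0, 0, 0, 0, 0], "jaw": -0.17}}

```text
time: 10.2
tool_pos: [0.5309, 0.2059, 0.2684]
tool_rot: [3.141, -0.002, 0.349]
contact_force: [-0.9, -0.8, 10.3]
opening: 0.0382
grip_force: 4.9
```

```bash
cat > top.py <<'E'
from h import *
w=grab('wrist'); s=observe(); print(s['time'],s['tool_pos'],s['contact_force'].round(1),s['opening'])
im=w['img'].astype(int); r=[]
for v in range(225,340):
    for u in range(258,292,3):
        p=px(w,u,v)
        if im[v,u,0]-im[v,u,2]>60 and np.hypot(*(p[:2]-[.531,.207]))<.016 : r.append((p[2],v))
r=np.array(r); print('top z',np.percentile(r[:,0],[90,97,99]).round(4),'n',len(r)); print('flange',px(w,275,218).round(4),px(w,262,214).round(4))
E
python3 top.py
```

```text
10.25 [0.53083534 0.20593695 0.26836804] [-0.1 -0.4  9.5] 0.037704520774752025
top z [0.1291 0.1293 0.1296] n 485
flange [0.5557 0.2156 0.091 ] [0.5539 0.2221 0.0857]
```

Call:
{"method": "arm_command", "body": {"xyz": [[0, 0, -0.5], [0, 0, -0.5], [0, 0, 0]], "spin": [0, 0, 0]}}

```text
time: 10.55
tool_pos: [0.5308, 0.2059, 0.2674]
tool_rot: [3.141, -0.002, 0.349]
contact_force: [-0.4, -0.3, 9.4]
opening: 0.0381
grip_force: 4.9
```

```bash
python3 top.py
```

```text
10.6 [0.53084286 0.20592998 0.26735128] [-0.5 -1.1  9.7] 0.037489934659041144
top z [0.1296 0.1299 0.1302] n 466
flange [0.5556 0.2155 0.0897] [0.5541 0.2222 0.0855]
```

Call:
{"method": "arm_command", "body": {"xyz": [[0, 0, -0.5], [0, 0, 0]], "spin": [0, 0]}}

```text
time: 10.8
tool_pos: [0.5309, 0.2059, 0.2669]
tool_rot: [3.141, -0.002, 0.349]
contact_force: [-0.1, 0.4, 9.9]
opening: 0.0379
grip_force: 5.2
```

```bash
python3 top.py
```

```text
10.85 [0.53086824 0.20594247 0.26691913] [-1.6 -1.  10.8] 0.03830406052777651
top z [0.1296 0.1302 0.1304] n 467
flange [0.5557 0.2156 0.0896] [0.5538 0.2221 0.0841]
```

Call:
{"method": "arm_command", "body": {"xyz": [[0, 0, -0.5], [0, 0, 0]], "spin": [0, 0]}}

```text
time: 11.05
tool_pos: [0.5309, 0.2059, 0.2664]
tool_rot: [3.141, -0.002, 0.349]
contact_force: [-1.1, -1.3, 11.3]
opening: 0.0382
grip_force: 5.5
```

```bash
python3 top.py
```

```text
11.1 [0.53086459 0.20596804 0.26650342] [-0.5 -0.8 10. ] 0.037892927654768885
top z [0.1296 0.1301 0.1302] n 471
flange [0.5556 0.2155 0.0886] [0.554  0.2222 0.0841]
```

Call:
{"method": "arm_command", "body": {"xyz": [[0, 0, -0.5], [0, 0, 0]], "spin": [0, 0]}}

```text
time: 11.3
tool_pos: [0.5309, 0.2059, 0.266]
tool_rot: [3.141, -0.002, 0.349]
contact_force: [-2.4, -0.3, 10.7]
opening: 0.0377
grip_force: 5.6
```

```bash
python3 top.py
```

```text
11.35 [0.53086598 0.20593386 0.26604163] [-1.3 -1.1 11.1] 0.03811997659067367
top z [0.1298 0.1302 0.1304] n 482
flange [0.5557 0.2156 0.0884] [0.554  0.2222 0.0838]
```

Call:
{"method": "arm_command", "body": {"xyz": [[0, 0, -0.5], [0, 0, 0]], "spin": [0, 0]}}

```text
time: 11.55
tool_pos: [0.5309, 0.2059, 0.2656]
tool_rot: [3.141, -0.002, 0.349]
contact_force: [-0.3, -0.8, 11.3]
opening: 0.038
grip_force: 5.8
```

```bash
python3 top.py
```

```text
11.6 [0.53089145 0.20594849 0.26560401] [-1.  -1.  11.2] 0.038082367586186154
top z [0.13   0.1304 0.1306] n 495
flange [0.5557 0.2155 0.0878] [0.5541 0.2222 0.0833]
```

```bash
python3 wz.py | awk 'NR==1||NR>3' | head -30
```

```text
11.65 [0.53087986 0.20594741 0.2655937 ] [-1.1 -0.6 11.3] 0.038372625750801644 5.7418047553437646
230 [ 52  89 151] [0.5493 0.2143 0.0882]
234 [181 146  81] [0.5427 0.2119 0.0749]
238 [86 66 63] [0.5425 0.2119 0.0807]
242 [112  55  29] [0.5432 0.2121 0.0885]
246 [76 41 26] [0.544  0.2124 0.0959]
250 [78 38 18] [0.5443 0.2125 0.1016]
254 [103  51  23] [0.544  0.2124 0.1058]
258 [102  49  20] [0.5442 0.2124 0.1107]
262 [79 45 27] [0.5444 0.2125 0.1153]
266 [114  55  15] [0.5448 0.2126 0.1202]
270 [112  48  11] [0.5447 0.2126 0.1238]
274 [118  51   0] [0.5447 0.2126 0.1274]
278 [246 151  21] [0.544  0.2123 0.1293]
282 [214 126  29] [0.5427 0.2118 0.1302]
286 [56 49 49] [0.5611 0.2184 0.1685]
290 [74 71 69] [0.5606 0.2183 0.1697]
294 [85 80 77] [0.5601 0.2181 0.1708]
298 [102  94  91] [0.5593 0.2178 0.1713]
302 [112 104  98] [0.5587 0.2176 0.1722]
306 [111 103 100] [0.5574 0.2171 0.172 ]
310 [112 105  99] [0.5562 0.2166 0.1718]
314 [245 142   2] [0.5289 0.2068 0.1303]
318 [247 144   0] [0.5272 0.2062 0.1305]
flange [array([0.5491, 0.2268, 0.0873]), array([0.5578, 0.2027, 0.0872]), array([0.5538, 0.2149, 0.0884])]
```

The plug has tilted slightly (jaws loosening) but hasn't lifted. I keep pressing in small steps.

Call:
{"method": "arm_command", "body": {"xyz": [[0, 0, -0.4], [0, 0, 0]], "spin": [0, 0]}}

```text
time: 11.85
tool_pos: [0.5309, 0.206, 0.2652]
tool_rot: [3.141, -0.002, 0.349]
contact_force: [-1.8, -1.6, 11.1]
opening: 0.0383
grip_force: 5.6
```

```bash
python3 top.py
```

```text
11.9 [0.53085559 0.20596009 0.26516407] [-1.8 -0.3 11.4] 0.03792723817627954
top z [0.1357 0.1359 0.1361] n 613
flange [0.5558 0.2156 0.0879] [0.5539 0.2221 0.0823]
```

Call:
{"method": "arm_command", "body": {"xyz": [[0, 0, -0.4], [0, 0, 0]], "spin": [0, 0]}}

```text
time: 12.1
tool_pos: [0.5309, 0.2059, 0.2648]
tool_rot: [3.141, -0.002, 0.349]
contact_force: [-1.3, -0.9, 10.7]
opening: 0.0379
grip_force: 5.7
```

```bash
python3 top.py
```

```text
12.15 [0.53088987 0.20594944 0.26480804] [-1.9  0.1 11.8] 0.03814426314520306
top z [0.1383 0.1385 0.1387] n 590
flange [0.5556 0.2155 0.087 ] [0.554  0.2222 0.0825]
```

Released: the plug top is now at 0.138. I back off, check that the force vanishes, and grip.

Call:
{"method": "arm_command", "body": {"xyz": [[0, 0, 1], [0, 0, 1], [0, 0, 1], [0, 0, 1], [0, 0, 1], [0, 0, 1], [0, 0, 0], [0, 0, 0]], "spin": [0, 0, 0, 0, 0, 0, 0, 0]}}

```text
time: 12.95
tool_pos: [0.5305, 0.206, 0.2692]
tool_rot: [3.141, 0.0, 0.349]
contact_force: [-0.1, -0.8, 1.4]
opening: 0.038
grip_force: 0.8
```

```bash
python3 top.py
```

```text
13.0 [0.53043474 0.20605925 0.26916587] [ 0.8 -0.9  1.7] 0.03825080559225647
top z [0.1379 0.1381 0.1382] n 548
flange [0.5548 0.2156 0.0918] [0.5539 0.2224 0.0896]
```

Call:
{"method": "arm_command", "body": {"xyz": [[0, 0, 0], [0, 0, 0], [0, 0, 0], [0, 0, 0], [0, 0, 0]], "spin": [0, 0, 0, 0, 0], "jaw": -1, "squeeze": 25}}

```text
time: 13.5
tool_pos: [0.5303, 0.2062, 0.2692]
tool_rot: [-3.141, 0.001, 0.349]
contact_force: [-0.5, -0.0, -1.4]
opening: 0.0217
grip_force: 25.1
```

Now I pull straight up.

Call:
{"method": "arm_command", "body": {"xyz": [[0, 0, 2], [0, 0, 2], [0, 0, 2], [0, 0, 2], [0, 0, 0]], "spin": [0, 0, 0, 0, 0]}}

```text
time: 14.0
tool_pos: [0.5305, 0.206, 0.2782]
tool_rot: [3.141, -0.001, 0.349]
contact_force: [-1.2, -0.7, -0.8]
opening: 0.0215
grip_force: 25.0
```

Call:
{"method": "arm_command", "body": {"xyz": [[0, 0, 2], [0, 0, 2], [0, 0, 3], [0, 0, 5], [0, 0, 8], [0, 0, 12], [0, 0, 15], [0, 0, 15], [0, 0, 10], [0, 0, 5], [0, 0, 0]], "spin": [0, 0, 0, 0, 0, 0, 0, 0, 0, 0, 0]}}

```text
time: 15.1
tool_pos: [0.5305, 0.2061, 0.3553]
tool_rot: [3.141, -0.002, 0.349]
contact_force: [-0.3, -0.6, -1.1]
opening: 0.0217
grip_force: 25.0
```

Run:
```python
from h import *
s=observe(); print(s['time'],s['tool_pos'],s['contact_force'],s['opening'])
c=grab('side'); cv2.imwrite('pics/s3.png',cv2.resize(c['img'][180:330,200:380,::-1],None,fx=4,fy=4,interpolation=cv2.INTER_CUBIC))
```

```text
15.1 [0.53052423 0.2061274  0.35530068] [-0.34236899 -0.60126926 -1.07184814] 0.0216537360158164
```

View pics/s3.png

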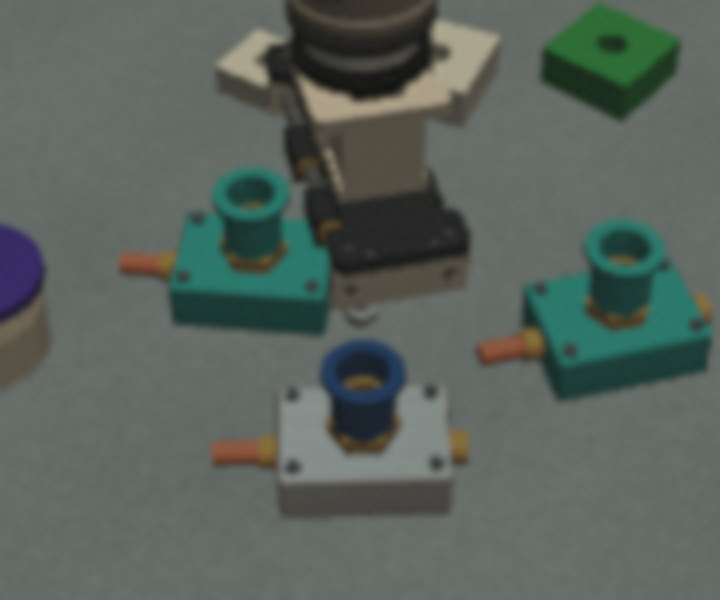

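The plug is out and the sleeve is back up (flange at side crop (363,370)). I carry the plug to above the rack.

Call:
{"method": "arm_command", "body": {"xyz": [[0, -10, 0], [-1, -20, 0], [-1, -30, 0], [-1, -35, 0], [-1, -35, 0], [-1, -35, 0], [-1, -35, 0], [-1, -35, 0], [-1, -35, 0], [-1, -35, 0], [-1, -35, 0], [-1, -30, 0], [-1, -20, 0], [-1.7, -12, 0], [0, 0, 0], [0, 0, 0], [0, 0, 0]], "spin": [0, 0, 0, 0, 0, 0, 0, 0, 0, 0, 0, 0, 0, 0, 0, 0, 0]}}

```text
time: 16.85
tool_pos: [0.5168, -0.1949, 0.3544]
tool_rot: [-3.141, 0.0, 0.35]
contact_force: [-0.6, 0.3, -1.1]
opening: 0.0219
grip_force: 25.0
```

Run:
```python
from h import *
w=grab('wrist','w6.png'); s=observe(); print(s['time'],s['tool_pos'],s['contact_force'],s['opening'])
import pickle; pickle.dump(w,open('w6.pkl','wb'))
D=w['depth']; pts=[];
for v in range(0,420,2):
    for u in range(0,560,2):
        if D[v,u]>0:
            p=px(w,u,v,d=D[v,u])
            if .031<p[2]<.041 and np.hypot(p[0]-.5165,p[1]+.198)<.065: pts.append((*p,u,v))
P=np.array(pts); print(len(P),P.min(0).round(4),P.max(0).round(4))
P.dump('P.npy')
r=cv2.minAreaRect(P[:,:2].astype(np.float32)*1000); print(r, cv2.boxPoints(r))
```

```text
16.9 [ 0.51683957 -0.19482942  0.3544363 ] [-0.04253232  0.25453984 -1.0544675 ] 0.02127433431244603
1494 [ 4.80e-01 -2.45e-01  3.16e-02  2.20e+02  1.40e+02] [ 5.676e-01 -1.469e-01  3.860e-02  3.360e+02  2.420e+02]
((519.4141845703125, -195.4287109375), (80.37748718261719, 80.24357604980469), 73.35871887207031) [[ 469.46362 -222.44418]
 [ 546.3463  -245.42422]
 [ 569.36475 -168.41324]
 [ 492.48206 -145.4332 ]]
```

View pics/w6.png

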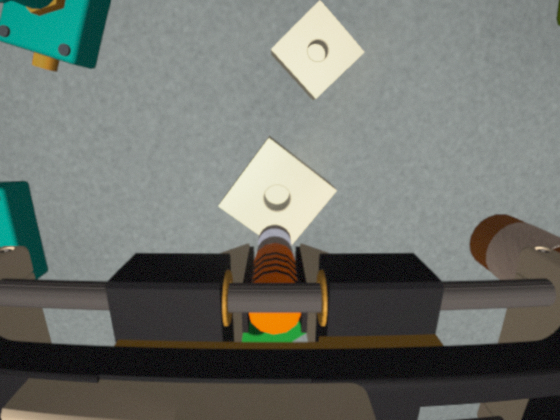

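The wrist view shows the nose just above row 232 and the hole at (277,196). Next I fit the held plug's axis in this same view.

Run:
```python
from h import *
import pickle; from scipy.optimize import least_squares
w=pickle.load(open('w6.pkl','rb')); D=w['depth']; T=np.array(w['world_from_camera'])
P=[]
for v in range(225,283):
    for u in range(255,296):
        if D[v,u]>0:
            p=px(w,u,v,d=D[v,u])
            im=w['img'][v,u].astype(int)
            if .13<p[2]<.225 and np.hypot(p[0]-.5195,p[1]+.195)<.03: P.append((*p,u,v,*im))
P=np.array(P); print(len(P),P[:,2].min(),P[:,2].max())
for v in range(226,283,5):
    q=P[P[:,4]==v]; 
    if len(q): print(v,np.round(q[len(q)//2],4),q[:,3].min(),q[:,3].max())
# grip: brown, z .18-.215, radius 11
g=P[(P[:,5]-P[:,7]>40)&(P[:,2]>.178)&(P[:,2]<.22)]
def f(x): 
    return np.hypot(g[:,0]-x[0]-x[2]*(g[:,2]-.2),g[:,1]-x[1]-x[3]*(g[:,2]-.2))-.011
r=least_squares(f,[.517,-.195,0,0],loss='soft_l1',f_scale=.0005); print(len(g),r.x, 'rms',np.sqrt(np.mean(r.fun**2)))
print('nose',r.x[:2]+r.x[2:]*(.143-.2))
# hole rim, rows
print(px(w,277,196.5,z=.036))
```

```text
2048 0.145109916107568 0.21844763517832083
226 [ 5.285e-01 -1.899e-01  1.499e-01  2.750e+02  2.260e+02  9.700e+01
  9.000e+01  8.100e+01] 267.0 282.0
231 [ 5.265e-01 -1.906e-01  1.531e-01  2.750e+02  2.310e+02  1.670e+02
  1.670e+02  1.770e+02] 261.0 288.0
236 [ 5.282e-01 -1.899e-01  1.661e-01  2.750e+02  2.360e+02  1.190e+02
  1.160e+02  1.200e+02] 259.0 290.0
241 [ 5.277e-01 -1.901e-01  1.724e-01  2.750e+02  2.410e+02  7.400e+01
  6.800e+01  6.000e+01] 259.0 290.0
246 [ 5.285e-01 -1.898e-01  1.813e-01  2.750e+02  2.460e+02  1.080e+02
  5.300e+01  2.000e+01] 258.0 291.0
251 [ 5.283e-01 -1.898e-01  1.872e-01  2.750e+02  2.510e+02  9.800e+01
  4.900e+01  2.300e+01] 257.0 292.0
256 [ 5.283e-01 -1.898e-01  1.934e-01  2.750e+02  2.560e+02  1.000e+02
  4.700e+01  1.800e+01] 256.0 293.0
261 [ 5.283e-01 -1.898e-01  1.989e-01  2.750e+02  2.610e+02  1.070e+02
  4.800e+01  1.300e+01] 255.0 295.0
266 [ 5.281e-01 -1.899e-01  2.035e-01  2.750e+02  2.660e+02  1.000e+02
  4.900e+01  2.500e+01] 255.0 295.0
271 [ 5.283e-01 -1.898e-01  2.088e-01  2.750e+02  2.710e+02  5.300e+01
  3.100e+01  2.100e+01] 255.0 295.0
276 [ 5.286e-01 -1.896e-01  2.141e-01  2.750e+02  2.760e+02  1.100e+02
  5.000e+01  1.700e+01] 255.0 295.0
281 [ 5.277e-01 -1.900e-01  2.165e-01  2.750e+02  2.810e+02  1.040e+02
  4.500e+01  0.000e+00] 255.0 295.0
1209 [ 0.51777346 -0.19339931 -0.01995114 -0.00506693] rms 0.00028312388514475955
nose [ 0.51891068 -0.19311049]
[ 0.52020979 -0.19521453  0.036     ]
```

Call:
{"method": "arm_command", "body": {"xyz": [[1, -2, -10], [0, 0, -20], [0, 0, -20], [0, 0, -20], [0, 0, -12], [0, 0, -8], [0, 0, -4], [0, 0, 0], [0, 0, 0]], "spin": [0, 0, 0, 0, 0, 0, 0, 0, 0]}}

```text
time: 17.8
tool_pos: [0.518, -0.198, 0.2611]
tool_rot: [3.141, -0.001, 0.349]
contact_force: [-0.1, -0.4, -0.4]
opening: 0.0216
grip_force: 25.0
```

Run:
```python
from h import *
w=grab('wrist'); s=observe(); print(s['time'],s['tool_pos'],s['contact_force'])
D=w['depth']; pts=[];g=[]
for v in range(100,283):
    for u in range(190,370):
        if D[v,u]>0:
            p=px(w,u,v,d=D[v,u]); im=w['img'][v,u].astype(int)
            if .031<p[2]<.041 and np.hypot(p[0]-.5194,p[1]+.1954)<.06: pts.append(p)
            if 255<=u<=296 and .087<p[2]<.125 and im[0]-im[2]>40: g.append(p)
pts=np.array(pts); r=cv2.minAreaRect(pts[:,:2].astype(np.float32)*1000); print(len(pts),r,cv2.boxPoints(r).round(1).tolist())
g=np.array(g); from scipy.optimize import least_squares
r=least_squares(lambda x:np.hypot(g[:,0]-x[0],g[:,1]-x[1])-.011,[.518,-.197],loss='soft_l1',f_scale=.0005);print(len(g),r.x)
```

```text
17.85 [ 0.5179739  -0.19798598  0.26118767] [ 0.13535122 -0.39712757 -1.05832211]
8731 ((519.0158081054688, -195.34100341796875), (80.52491760253906, 80.90554809570312), 72.82500457763672) [[468.5, -221.89999389648438], [545.7999877929688, -245.8000030517578], [569.5999755859375, -168.8000030517578], [492.29998779296875, -144.89999389648438]]
1137 [ 0.51922555 -0.19670529]
```

Call:
{"method": "arm_command", "body": {"xyz": [[0, 1.2, -4], [0, 0, -4], [0, 0, -4], [0, 0, -4], [0, 0, -3], [0, 0, 0], [0, 0, 0]], "spin": [0, 0, 0, 0, 0, 0, 0]}}

```text
time: 18.55
tool_pos: [0.5178, -0.1967, 0.2413]
tool_rot: [-3.142, 0.0, 0.349]
contact_force: [0.1, -1.0, -0.5]
opening: 0.0215
grip_force: 25.0
```

Inside the hole with no contact. I continue gently to the floor (expected TCP z ≈ 0.222).

Call:
{"method": "arm_command", "body": {"xyz": [[0, 0, -4], [0, 0, -4], [0, 0, -4], [0, 0, -3], [0, 0, -1], [0, 0, 0], [0, 0, 0]], "spin": [0, 0, 0, 0, 0, 0, 0]}}

```text
time: 19.25
tool_pos: [0.5178, -0.1967, 0.2255]
tool_rot: [3.141, -0.0, 0.349]
contact_force: [1.1, 0.4, -0.0]
opening: 0.0213
grip_force: 25.0
```

Call:
{"method": "arm_command", "body": {"xyz": [[0, 0, -1], [0, 0, 0]], "spin": [0, 0]}}

```text
time: 19.45
tool_pos: [0.5177, -0.1967, 0.2245]
tool_rot: [3.141, -0.0, 0.349]
contact_force: [0.2, -0.1, -2.0]
opening: 0.0216
grip_force: 25.0
```

Call:
{"method": "arm_command", "body": {"xyz": [[0, 0, -1], [0, 0, 0]], "spin": [0, 0]}}

```text
time: 19.65
tool_pos: [0.5177, -0.1967, 0.2233]
tool_rot: [-3.142, 0.0, 0.349]
contact_force: [-0.5, 0.4, -1.8]
opening: 0.0214
grip_force: 25.0
```

Call:
{"method": "arm_command", "body": {"xyz": [[0, 0, -0.7], [0, 0, 0]], "spin": [0, 0]}}

```text
time: 19.85
tool_pos: [0.5177, -0.1967, 0.2227]
tool_rot: [-3.142, 0.0, 0.349]
contact_force: [0.4, -1.1, -1.9]
opening: 0.0216
grip_force: 25.0
```

Call:
{"method": "arm_command", "body": {"xyz": [[0, 0, -0.7], [0, 0, 0]], "spin": [0, 0]}}

```text
time: 20.05
tool_pos: [0.5178, -0.1967, 0.2223]
tool_rot: [3.141, -0.0, 0.349]
contact_force: [-0.7, 0.8, 0.9]
opening: 0.0213
grip_force: 25.0
```

Call:
{"method": "arm_command", "body": {"xyz": [[0, 0, -0.7], [0, 0, 0]], "spin": [0, 0]}}

```text
time: 20.25
tool_pos: [0.5178, -0.1967, 0.2222]
tool_rot: [3.141, -0.0, 0.349]
contact_force: [-1.8, 1.5, 7.1]
opening: 0.0214
grip_force: 25.0
```

Floor reached. I relieve the load, open, and lift straight up.

Call:
{"method": "arm_command", "body": {"xyz": [[0, 0, 0.7], [0, 0, 0]], "spin": [0, 0], "squeeze": 5}}

```text
time: 20.45
tool_pos: [0.5178, -0.1967, 0.2222]
tool_rot: [3.141, -0.0, 0.349]
contact_force: [0.1, 0.8, 1.1]
opening: 0.0219
grip_force: 5.0
```

Call:
{"method": "arm_command", "body": {"xyz": [[0, 0, 0], [0, 0, 0], [0, 0, 0], [0, 0, 0], [0, 0, 0]], "spin": [0, 0, 0, 0, 0], "jaw": 0}}

```text
time: 20.95
tool_pos: [0.5178, -0.1967, 0.222]
tool_rot: [3.142, 0.0, 0.349]
contact_force: [0.4, 0.2, -0.7]
opening: 0.0452
grip_force: 0.0
```

Call:
{"method": "arm_command", "body": {"xyz": [[0, 0, 5], [0, 0, 10], [0, 0, 20], [0, 0, 25], [0, 0, 25], [0, 0, 25], [0, 0, 15], [0, 0, 5], [0, 0, 0], [0, 0, 0]], "spin": [0, 0, 0, 0, 0, 0, 0, 0, 0, 0]}}

```text
time: 21.95
tool_pos: [0.5175, -0.1966, 0.3514]
tool_rot: [-3.141, 0.001, 0.349]
contact_force: [-0.8, 0.4, -0.7]
opening: 0.0455
grip_force: 0.0
```

Run:
```python
from h import *
w=grab('wrist'); s=observe(); print(s['time'],s['tool_pos'],s['contact_force'],s['opening'])
D=w['depth']; im=w['img'].astype(int); P=[]
for v in range(120,283):
    for u in range(200,350):
        if D[v,u]>0 and im[v,u,0]-im[v,u,2]>70:
            p=px(w,u,v,d=D[v,u]); 
            if np.hypot(p[0]-.519,p[1]+.196)<.03: P.append(p)
P=np.array(P); t=P[P[:,2]>np.percentile(P[:,2],99)-.003]; print(len(P),'plug top',t.mean(0).round(4),P[:,2].max(), 'axis~', t.min(0),t.max(0))
g=P[(P[:,2]>.045)&(P[:,2]<.085)]
from scipy.optimize import least_squares
r=least_squares(lambda x:np.hypot(g[:,0]-x[0]-x[2]*(g[:,2]-.06),g[:,1]-x[1]-x[3]*(g[:,2]-.06))-.011,[.518,-.197,0,0],loss='soft_l1',f_scale=.0005);print(len(g),r.x)
t=read_camera('side'); cv2.imwrite('pics/end.png',t['img'][:,:,::-1])
a=read_camera('top'); 
import pickle
for n,c in(('top',a),('side',t)):
    o=pickle.load(open(n+'.pkl','rb'))
    for k,(u,v) in ({'tub':(243,140),'cup':(130,230),'syrup':(455,235)} if n=='top' else {'tub':(195,250),'cup':(275,360),'syrup':(306,140)}).items():
        d=np.abs(c['img'].astype(int)-o['img'])[v-25:v+25,u-25:u+25].max(2); print(n,k,(d>40).sum())
```

```text
22.0 [ 0.51751342 -0.19654387  0.35110436] [ 0.16718984  0.42129169 -0.27305531] 0.045496145304104
588 plug top [ 0.5207 -0.1948  0.0906] 0.09257878857109497 axis~ [ 0.50962288 -0.20515087  0.08904857] [ 0.53088452 -0.18449377  0.09257879]
0 [ 0.518 -0.197  0.     0.   ]
top tub 0
top cup 0
top syrup 278
side tub 0
side cup 0
side syrup 437
```

```bash
python3 -c "
from cell import *
print(hand_in())"
```

```text
the job is handed in; nothing more can be done
None
```

The plug is parked upright at the bottom of the white block's hole and released, the blue sleeve snapped back up, and the job is handed in at about 22 s. The first push fell short of the release point, so I eased off and pushed again. The tub and mug read as unmoved; the syrup bottle's image check was inconclusive, probably because the arm was in view, and no move went near it.

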